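# Index the dial of an O-ring press to the next notch

### The job

The white pipette shaft in the dial of the O-ring press is one notch away from the ram: index the dial so that the shaft stands under the ram. With the fingertips press down the red plunger between the two cheeks, push the dial round the short way to the next notch and not past it, and let the plunger spring fully up into that notch. Push and press only: do not touch or lift the shaft or the brass plug standing in the dial, and leave the other things on the bench where they are.

Things in the scene. Friction and masses are not known exactly. Their poses are not given: they have to be found in the camera images.
- press: Grey O-ring press fixed to the bench, turned up to 0.35 rad from run to run. Origin on the bench under the dial's axis, x axis from there to the ram. Foot 264 mm across; notched steel index plate, top 47 mm up, six notches 60 degrees apart; aluminium dial 200 mm across, top 63 mm up. Head behind: 60 mm wide, underside 207 mm up, front face 44 mm from the axis; lever rises to 376 mm on its right
- dial_axis (a point): Point on the vertical axis about which the dial turns, on top of the nut in its middle, 81 mm above the bench
- ram_tip (a point): Lower end of the white ram tip, 149 mm above the bench, 68 mm from the dial's axis: the shaft has to stand below it (the shaft's top passes 9 mm under it)
- dial (a joint): Turn of the dial, rad, about the vertical axis, positive anticlockwise from above; 0 at the start (up to 0.01 off), the neighbouring notches at +1.047 and -1.047, ends at +2.0 and -2.0. Locked while the plunger's tooth is in a notch (play about 0.018 either way); released, about 1 N at the cheeks moves it, and it stays where it is left
- plunger (a joint): How far the red plunger is pressed in, m: 0 up, tooth in a notch; 0.012 bottomed. From about 0.0065 the tooth is below the index plate and the dial is free. Spring: 3.6 N at the top, 8.4 N at the bottom. Let go between two notches it rides under the plate at about 0.006; when the dial is pushed on to the next notch it snaps up to 0 by itself and stops the dial
- plunger_top (a point): Centre of the top of the round red plunger cap, 38 mm across, 112 mm above the bench when up. It goes round with the dial, 126 mm from its axis, and starts on the side away from the ram (towards the robot), midway between the two cheeks
- cheek_left (a point): Middle of the top edge of the left of two upright dark steel cheeks on the dial (left as seen from the robot at the start), 137 mm above the bench, 25 mm above the cap. Each is 7 mm thick and 44 mm long along the dial's radius; inner faces 46 mm apart, open at both ends and above: closed fingertips up to 40 mm wide fit in between and can turn with the dial
- cheek_right (a point): The same point on the right cheek
- shaft: The white tapered pipette shaft that stands loose on its wide end in a nest of the dial, 18 mm wide at the foot, 75 mm tall, its narrow tip 140 mm above the bench; use point shaft_foot for its place
- shaft_foot (a point): Centre of the shaft's foot on the nest's floor, 65 mm above the bench, 68 mm from the dial's axis; z axis up along the shaft. It starts 60 degrees to the left or right of the ram, the brass plug on the other side. Nests are black cups 29 mm across, rim 82 mm up. To bring it to the ram push the plunger's cheeks towards the side, left or right, where the shaft stands
- plug: Brass setting plug standing loose in the other nest beside the ram, 26 mm wide, 72 mm tall, top 137 mm above the bench; use point plug_foot for its place
- plug_foot (a point): Centre of the plug's foot on its nest's floor, 65 mm above the bench; z axis up
- tweezers: steel tweezers lying flat, 121 x 15 x 9 mm; origin under the centre
- marker_blue: marker pen, half blue and half white, lying flat, 140 mm long, 14 mm thick; origin under its centre
- grease_jar: small white jar with green lid, 40 mm across, 26 mm high; origin under its centre
- seal_case: flat clear case of seals, 62 x 86 x 17 mm; origin under its centre
- spare_shaft: white pipette shaft lying on the bench, not the one in the dial, 86 x 18 x 19 mm; origin under its centre
- small_screwdriver: small red-handled screwdriver lying flat, 160 x 17 x 23 mm; origin under its centre

How it is judged:
On the way, in this order (a step that is already met when the one before it is completed fails the run):
1. the plunger is pressed in until its tooth is clear of the index plate (more than 6.5 mm) (value of joint plunger above 0.0065 m).
2. the dial has carried the shaft to within 40 mm of the ram's axis (horizontal distance between shaft_foot and ram_tip below 0.04 m).
At the end, for the whole second after the job is handed in: The shaft's foot is within 5 mm sideways of the ram's axis, the plunger is up in the notch (less than 2 mm in), the dial is at rest, and the shaft and the plug stand upright (within 0.2 rad) in their nests, feet 60 to 72 mm above the bench (horizontal distance between shaft_foot and ram_tip below 0.005 m and value of joint plunger below 0.002 m and velocity of joint dial between -0.05 and 0.05 rad/s and angle between each of shaft_foot, plug_foot's own z axis and vertical below 0.2 rad and height (world z) of shaft_foot between 0.06 and 0.072 m and height (world z) of plug_foot between 0.06 and 0.072 m); the robot touches nothing.
It fails at once if the shaft or the plug is touched by the robot (more than 1 N) (contact force between any of the fingers, the arm and shaft above 1 N or contact force between any of the fingers, the arm and plug above 1 N).
It fails at once if the shaft or the plug is lifted more than 10 mm or leans more than 0.35 rad (height (world z) of any of shaft_foot, plug_foot above 0.075 m or angle between any of shaft_foot, plug_foot's own z axis and vertical above 0.35 rad).
It fails at once if the dial is turned well past the next notch (more than 1.3 rad) (value of joint dial above 1.3 rad or value of joint dial below -1.3 rad).
It fails at once if another thing on the bench is moved more than 20 mm (distance of any of tweezers, marker_blue, grease_jar, seal_case, spare_shaft, small_screwdriver from where it was at the start of the episode above 0.02 m).
It also fails if it takes over 38 s, if anything falls off the work surface, if the arm or the gripper's body presses on something with over 40 N, if the wrist force passes 120 N, or if a joint passes its speed limit or range.

### The arm

A 6-joint arm with a two-finger parallel gripper is mounted at the origin on a cart in front of the work surface, level with it; the furniture and walls round the work are solid. World frame = base frame: x ahead of the robot, y to its left, z up, the work surface at z = 0. Lengths are in m, angles in rad, forces in N, time in s.
With the tool pointing down it reaches from about 0.35 to 0.975 m from the base axis. Payload 4.9 kg.
Tool frame: the origin (TCP) lies midway between the tips of the shut fingers; the grasp point (between the pads) lies manip.tcp_to_grasp behind it (manip.tcp_to_grasp is the distance from the TCP to the grasp point, in m); z points along the fingers, y is the line along which they close (so a half turn about z gives the same grasp; the last joint's range is limited). The gripper opens to 85 mm and grips with 20 to 120 N. Pads are 22 mm wide; open, the fingers measure 114 mm over their backs; the gripper's body (76 mm by 85 mm) begins 54 mm behind the grasp point. The pads swing forward as they close: fully open they stand 13 mm farther back than shut.
Start: joints at [-1.408, 0.053, 1.613, -0, 1.476, -0.119], TCP at [0.174, -0.6, 0.231] pointing down, gripper open.
Joint ranges: [-3.01, 3.01], [-1.01, 2.22], [0.06, 2.58], [-1.02, 4.17], [0.09, 2.62], [-3.14, 3.14]. Speed limits (rad/s): [2.57, 2.57, 3.14, 3.14, 3.14, 3.14].

### API

Orientations are given as a unit quaternion [w, x, y, z].
In Python, from plant import manip, grab_frame, calibration, job_done gives the robot as it stands.
- The arm moves only by the tool send_rows, never from a script. Its argument "rows" is a list of rows, each an object of numbers: "x", "y", "z": the shift along the tool's x, y, z normalised to -1 to 1, where 1 is 15 cm; "wx", "wy", "wz": the turn, a rotation vector about the tool's x, y, z normalised to -1 to 1, where 1 is pi/4 rad; "hand": the opening, from -1 (shut) to 1 (fully open). In form: [{"x": .., "y": .., "z": .., "wx": .., "wy": .., "wz": .., "hand": ..}, ...]. A call has exactly 10 rows; each row shifts and turns the commanded pose from where the row before left it, along the tool's axes as they then stand; what a row does not reach is not made up. A row lasts 1/12 s, in which the tool goes at most 41.7 mm and 7.16 degrees, less where a joint would pass 70% of its speed; a pose out of reach is approached as far as the arm can. A call with a number of a shift or a turn outside -1 to 1 is refused whole. A call with a gripper value outside its range is refused whole. The fingers move at their own pace and stop on an object; the grip force is fixed at half the most. Time passes only in rows, so rows that do not move let the fingers close, or fill a call up. It gives the time, the measured TCP pose, the force, the opening and the grip force at its end, in the units of the state.
- manip.state(): the state, without advancing time (a new reading comes with each control period).
- grab_frame(name): name is "scene" or "top" or "wrist"; returns the picture (400x640x3 uint8, blue, green, red); there is no depth.
- calibration(name): a dict with "camera_matrix" (3x3 intrinsics, pixels), "R" (3x3) and "t" (3): a world point X has camera coordinates R X + t. Camera axes: x right, y down, z forward; pixel columns grow to the right and rows downward; lengths in m; the calibration is good to about 2 mm. The wrist camera is an equidistant fisheye: a pixel r from the principal point sees the ray r / f radians off the axis. A picture is of the moment at which its call begins: read the wrist's pose just before it. calibration takes no time and is no camera call; for the wrist camera it gives the pose at the moment of the call.
- job_done(): hands the job in; it is judged then, once.
The state is a dict: "time": time; "joint_pos": joint angles; "joint_vel": joint speeds; "joint_efforts": joint torques, N m; "tool_pos": TCP position; "tool_rot": TCP orientation; "contact_force": force on the tool from outside, world axes, zero at the start; "ft_torque": the same for the moment, N m; "gripper_width": opening from 0.0 (shut) to 1.0 (fully open); "grasp_force": force on a finger pad.
Only numpy, scipy, OpenCV 4.12 (cv2) and the standard library are available. Lean on these libraries where they do the work, as an engineer would, in place of code of your own. Each camera call takes 0.05 s, during which the arm holds its last target. There are 200 camera calls.

## Working session

There is one attempt and no reset: what is moved stays moved. The work goes in short steps, Python scripts to look and compute and a tool call to move; the robot and the scene stay as the last step left them, time stands still between calls to the robot, and variables do not carry over. Pictures are saved under pics/ and viewed, at most 12 in all, crops included, and the job is handed in when it is done.

Besides the shell and the picture viewer there is one more tool, called after "Call:" by a JSON object that holds its "api" and its "payload", one argument or row to a line. send_rows: Moves the arm, as the interface text tells. Scaled input: -1 to 1 covers 15 cm each way for a shift and pi/4 rad each way for a turn. Its arguments: {"type":"object","properties":{"rows":{"type":"array","items":{"type":"object","properties":{"x":{"type":"number","minimum":-1,"maximum":1},"y":{"type":"number","minimum":-1,"maximum":1},"z":{"type":"number","minimum":-1,"maximum":1},"wx":{"type":"number","minimum":-1,"maximum":1},"wy":{"type":"number","minimum":-1,"maximum":1},"wz":{"type":"number","minimum":-1,"maximum":1},"hand":{"type":"number"}}}}},"required":["rows"]}

```bash
mkdir -p pics; python3 - <<'E'
from plant import *
import cv2
for n in("top","scene"):
    cv2.imwrite(f"pics/{n}0.png",grab_frame(n)); c=calibration(n); print(n,c)
s=manip.state(); print(s, manip.tcp_to_grasp)
E
```

```text
top {'camera_matrix': array([[365.41507718,   0.        , 321.25167853],
       [  0.        , 365.41507718, 198.76213569],
       [  0.        ,   0.        ,   1.        ]]), 'R': array([[ 0.01675263, -0.99985827, -0.00167229],
       [-0.98037976, -0.01609769, -0.19645965],
       [ 0.19640488,  0.0049307 , -0.98051049]]), 't': array([-0.13842743,  0.53845165,  1.39832846])}
scene {'camera_matrix': array([[416.58448763,   0.        , 318.69714158],
       [  0.        , 416.58448763, 197.05966678],
       [  0.        ,   0.        ,   1.        ]]), 'R': array([[-0.71385648, -0.69996964, -0.021247  ],
       [-0.36450004,  0.39729563, -0.84219707],
       [ 0.59795372, -0.5934633 , -0.53875103]]), 't': array([0.28539988, 0.32997549, 0.88991014])}
{'time': 0.1, 'joint_pos': array([-1.40799248e+00,  5.32831563e-02,  1.61414898e+00, -1.31087181e-05,
        1.47594867e+00, -1.19000178e-01]), 'joint_vel': array([-0.00024841, -0.00202071, -0.00415279,  0.0004795 ,  0.00237058,
        0.00074939]), 'joint_efforts': array([-1.50898554e-04, -3.94906211e+01, -3.71364284e+01, -2.01501416e-04,
        3.92839414e-03, -8.85231941e-06]), 'tool_pos': array([ 0.1737132 , -0.59980518,  0.2301953 ]), 'tool_rot': array([-8.93723171e-04,  9.90089240e-01,  1.40436807e-01, -2.61032125e-05]), 'contact_force': array([0.32234415, 0.46289875, 0.19091387]), 'ft_torque': array([-0.00260134, -0.00599902, -0.01845719]), 'grasp_force': 0.0, 'gripper_width': 1.001257953469277} 0.0187
```

View pics/top0.png

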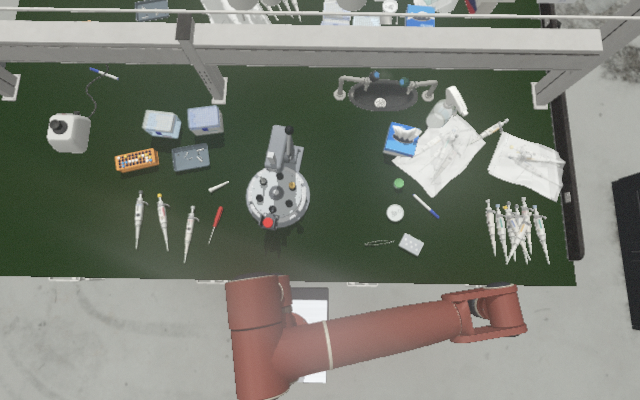

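View pics/scene0.png

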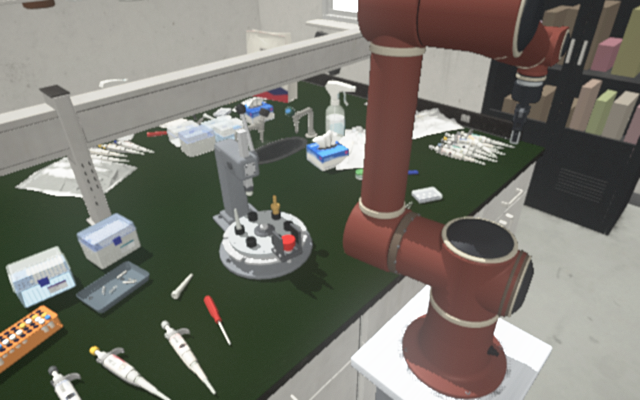

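The top view shows the press at about (277,190) with the red cap at (268,223). The scene view shows the brass plug at (276,207), the white shaft at (239,225) and the cap at (289,242). I'll enlarge both.

```bash
python3 - <<'E'
import cv2,numpy as np
a=cv2.imread("pics/top0.png")[150:240,237:317]; b=cv2.imread("pics/scene0.png")[185:285,215:315]
a=cv2.resize(a,None,fx=5,fy=5,interpolation=cv2.INTER_CUBIC);b=cv2.resize(b,None,fx=4,fy=4,interpolation=cv2.INTER_CUBIC)
o=np.zeros((450,800,3),np.uint8);o[:450,:400]=a;o[:400,400:]=b
cv2.imwrite("pics/c0.png",o)
t=cv2.imread("pics/top0.png");h=t.astype(int)
m=(h[...,2]>150)&(h[...,1]<80)&(h[...,0]<80)
v,u=np.nonzero(m);k=(abs(u-268)<15)&(abs(v-223)<15);print(u[k].mean(),v[k].mean(),k.sum())
t=cv2.imread("pics/scene0.png");h=t.astype(int)
m=(h[...,2]>150)&(h[...,1]<80)&(h[...,0]<80)
v,u=np.nonzero(m);k=(abs(u-289)<15)&(abs(v-242)<15);print(u[k].mean(),v[k].mean(),k.sum())
E
```

```text
267.0 224.83333333333334 6
288.505376344086 243.68817204301075 93
```

View pics/c0.png

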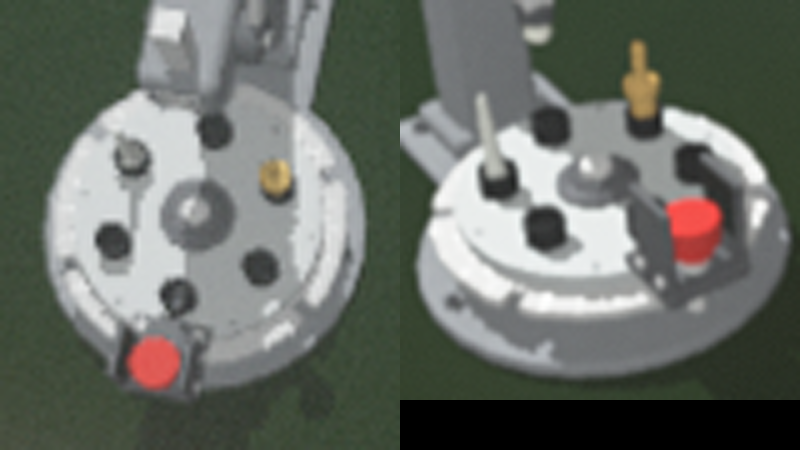

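The crops show the shaft left of the ram and the plug right of it. Top view: nut ≈(276,192), cap ≈(267.6,222.4), shaft tip ≈(262.5,180). Scene view: nut ≈(263.8,225.5), cap top ≈(288,238.3).

```bash
cat > h.py <<'E'
from plant import *
import numpy as np
from scipy.optimize import least_squares
def proj(n,X):
    c=calibration(n);p=c["camera_matrix"]@(c["R"]@X+c["t"]);return p[:2]/p[2]
E
python3 - <<'E'
from h import *
def onz(n,uv,z):
    c=calibration(n);d=c["R"].T@np.linalg.solve(c["camera_matrix"],[*uv,1]);o=-c["R"].T@c["t"];return (o+d*(z-o[2])/d[2])[:2]
for n,a,b in(("top",(276,192),(267.6,222.4)),("scene",(263.8,225.5),(288,238.3))):
    A=onz(n,a,.081);B=onz(n,b,.112);print(n,A,B,np.linalg.norm(A-B),np.arctan2(*(A-B)[::-1]))
print("plug top",onz("top",(237+55,150+35),.137),"shaft tip",onz("top",(262.8,180.5),.14))
# joint fit: axis xy + yaw
obs=[("top",(276,192),0),("top",(267.6,222.4),1),("scene",(263.8,225.5),0),("scene",(288,238.3),1)]
def f(p):
    r=[]
    for n,uv,k in obs:
        X=np.array([p[0],p[1],.081]) if k==0 else np.array([p[0]-.126*np.cos(p[2]),p[1]-.126*np.sin(p[2]),.112])
        r+=list(proj(n,X)-uv)
    return r
s=least_squares(f,[.68,0,0]);p=s.x;print(p,s.fun.round(1))
print("cap",p[:2]-.126*np.array([np.cos(p[2]),np.sin(p[2])]))
E
```

```text
top [0.55918435 0.04777006] [0.4349484  0.07045967] 0.12629089246224892 -0.1806423603003201
scene [0.55903307 0.05163484] [0.43690338 0.06926678] 0.12339589711807938 -0.1433800242801172
plug top [ 0.57497445 -0.01881058] shaft tip [0.58988283 0.09155626]
[ 0.5599755   0.04988265 -0.16098583] [-0.5 -0.2  0.1 -0.2  0.3 -0.4  0.1  0.4]
cap [0.43560471 0.07007937]
```

Call:
{"api": "send_rows", "payload": {
  "rows": [
    {"wz": -0.144, "hand": -1},
    {"wz": -0.144, "hand": -1},
    {"wz": -0.144, "hand": -1},
    {"wz": -0.144, "hand": -1},
    {"wz": -0.144, "hand": -1},
    {"wz": -0.144, "hand": -1},
    {"wz": -0.144, "hand": -1},
    {"wz": -0.144, "hand": -1},
    {"wz": -0.144, "hand": -1},
    {"wz": -0.144, "hand": -1}
  ]
}}

```text
invalid input at $.rows[0]: expected keys x, y, z, wx, wy, wz, hand
```

```bash
cat >> h.py <<'E'
from scipy.spatial.transform import Rotation as Ro
def tool():
    s=manip.state();q=s["tool_rot"];return s["tool_pos"],Ro.from_quat([*q[1:],q[0]])
def go(*targets):
    p,R=tool()
    print("p",p.round(4),"psi",np.arctan2(R.as_matrix()[1,0],R.as_matrix()[0,0]).round(4),"zax",R.as_matrix()[:,2].round(3))
    for t in targets:
        t=np.array(t);print("total units",(R.inv().apply(t-p)/.15).round(3),"dist",np.linalg.norm(t-p).round(4));p=t
E
python3 -c "
from h import *
go((.36,-.3,.231),(.42,.068,.231))"
```

```text
p [ 0.1737 -0.5998  0.2302] psi 0.2818 zax [-0.     0.002 -1.   ]
total units [ 1.749 -1.575 -0.002] dist 0.353
total units [ 1.066 -2.245  0.004] dist 0.3729
```

Call:
{"api": "send_rows", "payload": {
  "rows": [
    {"x": 0, "y": 0, "z": 0, "wx": 0, "wy": 0, "wz": -0.144, "hand": -1},
    {"x": 0, "y": 0, "z": 0, "wx": 0, "wy": 0, "wz": -0.144, "hand": -1},
    {"x": 0, "y": 0, "z": 0, "wx": 0, "wy": 0, "wz": -0.144, "hand": -1},
    {"x": 0, "y": 0, "z": 0, "wx": 0, "wy": 0, "wz": -0.144, "hand": -1},
    {"x": 0, "y": 0, "z": 0, "wx": 0, "wy": 0, "wz": -0.144, "hand": -1},
    {"x": 0, "y": 0, "z": 0, "wx": 0, "wy": 0, "wz": -0.144, "hand": -1},
    {"x": 0, "y": 0, "z": 0, "wx": 0, "wy": 0, "wz": -0.144, "hand": -1},
    {"x": 0, "y": 0, "z": 0, "wx": 0, "wy": 0, "wz": -0.144, "hand": -1},
    {"x": 0, "y": 0, "z": 0, "wx": 0, "wy": 0, "wz": -0.144, "hand": -1},
    {"x": 0, "y": 0, "z": 0, "wx": 0, "wy": 0, "wz": -0.144, "hand": -1}
  ]
}}

```text
time: 0.93
tool_pos: [0.1737, -0.6, 0.2305]
tool_rot: [-0.001, 0.759, 0.651, 0.0]
contact_force: [-0.4, -0.6, 0.1]
gripper_width: 0.001
grasp_force: 0.0
```

```bash
python3 -c "
from h import *
go((.36,-.3,.231),(.42,.068,.231))"
```

```text
p [ 0.1737 -0.6     0.2305] psi 1.4184 zax [-0.     0.001 -1.   ]
total units [ 2.165e+00  9.240e-01 -1.000e-03] dist 0.3531
total units [2.486 0.023 0.003] dist 0.3729
```

Call:
{"api": "send_rows", "payload": {
  "rows": [
    {"x": 0.217, "y": 0.092, "z": 0, "wx": 0, "wy": 0, "wz": 0, "hand": -1},
    {"x": 0.217, "y": 0.092, "z": 0, "wx": 0, "wy": 0, "wz": 0, "hand": -1},
    {"x": 0.217, "y": 0.092, "z": 0, "wx": 0, "wy": 0, "wz": 0, "hand": -1},
    {"x": 0.217, "y": 0.092, "z": 0, "wx": 0, "wy": 0, "wz": 0, "hand": -1},
    {"x": 0.217, "y": 0.092, "z": 0, "wx": 0, "wy": 0, "wz": 0, "hand": -1},
    {"x": 0.217, "y": 0.092, "z": 0, "wx": 0, "wy": 0, "wz": 0, "hand": -1},
    {"x": 0.217, "y": 0.092, "z": 0, "wx": 0, "wy": 0, "wz": 0, "hand": -1},
    {"x": 0.217, "y": 0.092, "z": 0, "wx": 0, "wy": 0, "wz": 0, "hand": -1},
    {"x": 0.217, "y": 0.092, "z": 0, "wx": 0, "wy": 0, "wz": 0, "hand": -1},
    {"x": 0.217, "y": 0.092, "z": 0, "wx": 0, "wy": 0, "wz": 0, "hand": -1}
  ]
}}

```text
time: 1.77
tool_pos: [0.3617, -0.2988, 0.2309]
tool_rot: [-0.0, 0.761, 0.649, 0.0]
contact_force: [1.2, -1.0, 0.1]
gripper_width: -0.002
grasp_force: 0.0
```

Call:
{"api": "send_rows", "payload": {
  "rows": [
    {"x": 0.25, "y": 0, "z": 0, "wx": 0, "wy": 0, "wz": 0, "hand": -1},
    {"x": 0.25, "y": 0, "z": 0, "wx": 0, "wy": 0, "wz": 0, "hand": -1},
    {"x": 0.25, "y": 0, "z": 0, "wx": 0, "wy": 0, "wz": 0, "hand": -1},
    {"x": 0.25, "y": 0, "z": 0, "wx": 0, "wy": 0, "wz": 0, "hand": -1},
    {"x": 0.25, "y": 0, "z": 0, "wx": 0, "wy": 0, "wz": 0, "hand": -1},
    {"x": 0.25, "y": 0, "z": 0, "wx": 0, "wy": 0, "wz": 0, "hand": -1},
    {"x": 0.25, "y": 0, "z": 0, "wx": 0, "wy": 0, "wz": 0, "hand": -1},
    {"x": 0.25, "y": 0, "z": 0, "wx": 0, "wy": 0, "wz": 0, "hand": -1},
    {"x": 0.25, "y": 0, "z": 0, "wx": 0, "wy": 0, "wz": 0, "hand": -1},
    {"x": 0.24, "y": 0, "z": 0, "wx": 0, "wy": 0, "wz": 0, "hand": -1}
  ]
}}

```text
time: 2.6
tool_pos: [0.4197, 0.0703, 0.2311]
tool_rot: [0.0, 0.761, 0.649, 0.0]
contact_force: [1.3, -1.0, -0.4]
gripper_width: -0.0
grasp_force: 0.0
```

```bash
python3 - <<'E'
from h import *
import cv2
go((.4356,.0701,.145))
c=calibration("wrist");print(c, manip.state()["joint_pos"].round(3))
f=grab_frame("wrist");cv2.imwrite("pics/w0.png",f)
E
```

```text
p [0.4197 0.0703 0.2311] psi 1.4132 zax [ 0.  0. -1.]
total units [0.015 0.105 0.574] dist 0.0875
{'camera_matrix': array([[309.70691629,   0.        , 318.78501558],
       [  0.        , 309.70691629, 202.45696884],
       [  0.        ,   0.        ,   1.        ]]), 'R': array([[ 9.87768191e-01, -1.55927512e-01,  7.81642367e-04],
       [-1.50273703e-01, -9.50590739e-01,  2.71652465e-01],
       [-4.16150711e-02, -2.68447125e-01, -9.62395099e-01]]), 't': array([-0.40385449,  0.09406698,  0.41344878])} [-0.009 -0.458  2.052  0.     1.547  0.148]
```

View pics/w0.png

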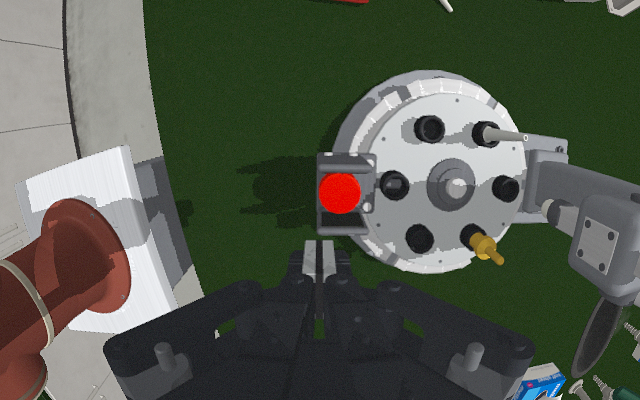

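The wrist view shows the cap centre at (340,193) and the nut tip at (458,186). The shut fingertips are at (318,245).

```bash
cat >> h.py <<'E'
def wray(uv,z,c=None):
    c=c or calibration("wrist");K=c["camera_matrix"];d=np.array([uv[0]-K[0,2],uv[1]-K[1,2]]);r=np.hypot(*d);a=r/K[0,0]
    v=c["R"].T@np.array([*(d/r*np.sin(a)),np.cos(a)]);o=-c["R"].T@c["t"];return (o+v*(z-o[2])/v[2])[:2]
E
python3 - <<'E'
from h import *
import cv2
h=cv2.imread("pics/w0.png").astype(int)
m=(h[...,2]>170)&(h[...,1]<90)&(h[...,0]<90)
v,u=np.nonzero(m);k=(abs(u-340)<30)&(abs(v-193)<30);uc=(u[k].mean(),v[k].mean());print(uc)
B=wray(uc,.112);A=wray((458,186),.081);print(A,B,np.linalg.norm(A-B),np.arctan2(*(A-B)[::-1]))
E
```

```text
(np.float64(339.5311111111111), np.float64(192.76444444444445))
[0.56296035 0.05796893] [0.43831413 0.07650842] 0.12601743332094661 -0.1476544070120435
```

```bash
python3 - <<'E'
from h import *
import cv2
go((.4375,.0735,.16)); c=calibration("wrist");f=grab_frame("wrist");print((-c["R"].T@c["t"]))
p,_=tool();X=c["R"]@p+c["t"];a=np.arctan2(np.hypot(X[0],X[1]),X[2]);print("tcp px",c["camera_matrix"][:2,2]+309.7*a*X[:2]/np.hypot(*X[:2]))
h=f.astype(int);m=(h[...,2]>170)&(h[...,1]<90)&(h[...,0]<90)
v,u=np.nonzero(m);k=(abs(u-340)<30)&(abs(v-193)<30);uc=(u[k].mean(),v[k].mean());print(uc,wray(uc,.112,c))
for n in("top","scene"):print(n,proj(n,np.array([.4385,.0765,.112])),proj(n,np.array([.563,.058,.081])))
E
```

```text
p [0.4199 0.0755 0.231 ] psi 1.4193 zax [ 0.     0.005 -1.   ]
total units [0.002 0.119 0.473] dist 0.0732
[0.43002668 0.14202526 0.37296675]
tcp px [319.12406264 261.12828413]
(np.float64(340.25714285714287), np.float64(199.42556390977444)) [0.43814658 0.070479  ]
top [266.03917713 221.43632122] [273.42749167 191.00563769]
scene [285.43260673 239.34395741] [261.08958645 225.92759668]
```

Call:
{"api": "send_rows", "payload": {
  "rows": [
    {"x": -0.017, "y": 0.121, "z": 0, "wx": 0, "wy": 0, "wz": 0, "hand": -1},
    {"x": 0, "y": 0, "z": 0.1, "wx": 0, "wy": 0, "wz": 0, "hand": -1},
    {"x": 0, "y": 0, "z": 0.1, "wx": 0, "wy": 0, "wz": 0, "hand": -1},
    {"x": 0, "y": 0, "z": 0.1, "wx": 0, "wy": 0, "wz": 0, "hand": -1},
    {"x": 0, "y": 0, "z": 0.1, "wx": 0, "wy": 0, "wz": 0, "hand": -1},
    {"x": 0, "y": 0, "z": 0.1, "wx": 0, "wy": 0, "wz": 0, "hand": -1},
    {"x": 0, "y": 0, "z": 0.04, "wx": 0, "wy": 0, "wz": 0, "hand": -1},
    {"x": 0, "y": 0, "z": 0, "wx": 0, "wy": 0, "wz": 0, "hand": -1},
    {"x": 0, "y": 0, "z": 0, "wx": 0, "wy": 0, "wz": 0, "hand": -1},
    {"x": 0, "y": 0, "z": 0, "wx": 0, "wy": 0, "wz": 0, "hand": -1}
  ]
}}

```text
time: 3.53
tool_pos: [0.4382, 0.0626, 0.1514]
tool_rot: [0.001, 0.761, 0.649, 0.001]
contact_force: [-1.1, -0.3, -0.5]
gripper_width: -0.003
grasp_force: 0.0
```

```bash
python3 - <<'E'
from h import *
import cv2
go((.4378,.0703,.103)); c=calibration("wrist");f=grab_frame("wrist")
cv2.imwrite("pics/w1.png",cv2.resize(f[150:350,220:440],None,fx=3,fy=3)); 
p,_=tool();X=c["R"]@p+c["t"];a=np.arctan2(np.hypot(X[0],X[1]),X[2]);print("tcp px",c["camera_matrix"][:2,2]+309.7*a*X[:2]/np.hypot(*X[:2]))
E
```

```text
p [0.4382 0.0626 0.1514] psi 1.4124 zax [ 0.002 -0.    -1.   ]
total units [ 0.05  -0.011  0.323] dist 0.049
tcp px [318.88563979 255.89303272]
```

View pics/w1.png

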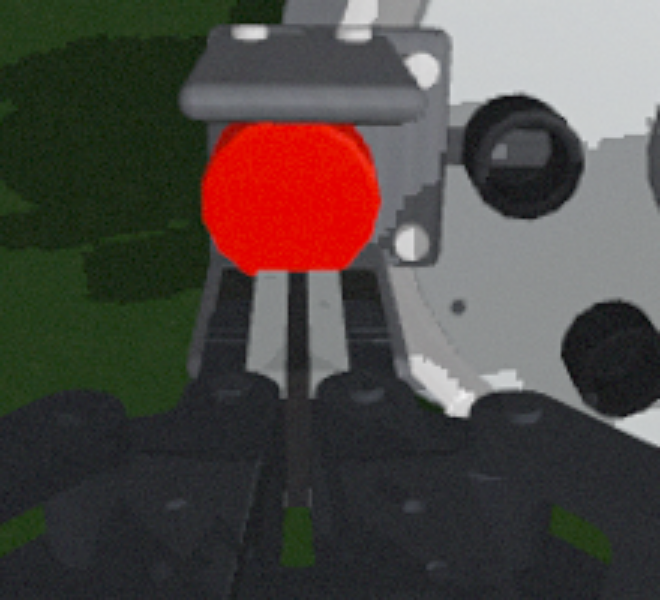

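The view shows the cap centre at crop x≈290, partly under the left cheek's edge. The fingertips are between the cheeks but too near the right one, so I'll shift left by about 7 mm.

Call:
{"api": "send_rows", "payload": {
  "rows": [
    {"x": 0.025, "y": 0, "z": 0, "wx": 0, "wy": 0, "wz": 0, "hand": -1},
    {"x": 0.025, "y": 0, "z": 0, "wx": 0, "wy": 0, "wz": 0, "hand": -1},
    {"x": 0, "y": 0, "z": 0, "wx": 0, "wy": 0, "wz": 0, "hand": -1},
    {"x": 0, "y": 0, "z": 0, "wx": 0, "wy": 0, "wz": 0, "hand": -1},
    {"x": 0, "y": 0, "z": 0, "wx": 0, "wy": 0, "wz": 0, "hand": -1},
    {"x": 0, "y": 0, "z": 0, "wx": 0, "wy": 0, "wz": 0, "hand": -1},
    {"x": 0, "y": 0, "z": 0, "wx": 0, "wy": 0, "wz": 0, "hand": -1},
    {"x": 0, "y": 0, "z": 0, "wx": 0, "wy": 0, "wz": 0, "hand": -1},
    {"x": 0, "y": 0, "z": 0, "wx": 0, "wy": 0, "wz": 0, "hand": -1},
    {"x": 0, "y": 0, "z": 0, "wx": 0, "wy": 0, "wz": 0, "hand": -1}
  ]
}}

```text
time: 4.42
tool_pos: [0.4388, 0.0702, 0.1503]
tool_rot: [-0.0, 0.761, 0.649, -0.0]
contact_force: [-0.4, -0.0, -0.1]
gripper_width: -0.003
grasp_force: 0.0
```

```bash
python3 - <<'E'
from h import *
import cv2
go((.4378,.0703,.103)); c=calibration("wrist");f=grab_frame("wrist")
cv2.imwrite("pics/w2.png",cv2.resize(f[150:350,220:440],None,fx=3,fy=3)); go((.4378,.0703,.103))
h=f.astype(int);m=(h[...,2]>170)&(h[...,1]<90)&(h[...,0]<90);v,u=np.nonzero(m);print(u.min(),u.max(),v.min(),v.max(), wray(((u.min()+u.max())/2,(v.min()+v.max())/2),.112,c))
E
```

```text
p [0.4388 0.0702 0.1503] psi 1.4127 zax [-0. -0. -1.]
total units [-0.    -0.006  0.315] dist 0.0473
p [0.4388 0.0702 0.1503] psi 1.4127 zax [-0. -0. -1.]
total units [-0.    -0.007  0.315] dist 0.0473
289 347 205 249 [0.43862833 0.07168157]
```

View pics/w2.png

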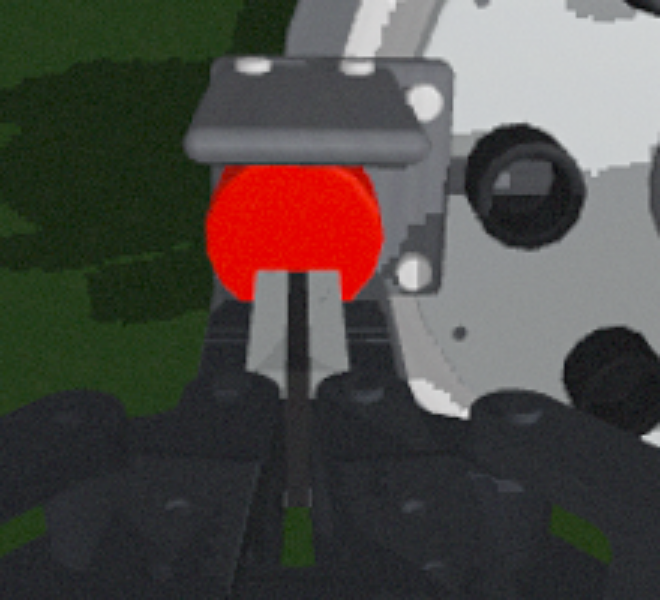

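The fingers are now centred between the cheeks over the cap, so I'll press down to z≈0.103.

Call:
{"api": "send_rows", "payload": {
  "rows": [
    {"x": 0, "y": 0, "z": 0.05, "wx": 0, "wy": 0, "wz": 0, "hand": -1},
    {"x": 0, "y": 0, "z": 0.05, "wx": 0, "wy": 0, "wz": 0, "hand": -1},
    {"x": 0, "y": 0, "z": 0.05, "wx": 0, "wy": 0, "wz": 0, "hand": -1},
    {"x": 0, "y": 0, "z": 0.05, "wx": 0, "wy": 0, "wz": 0, "hand": -1},
    {"x": 0, "y": 0, "z": 0.03, "wx": 0, "wy": 0, "wz": 0, "hand": -1},
    {"x": 0, "y": 0, "z": 0.03, "wx": 0, "wy": 0, "wz": 0, "hand": -1},
    {"x": 0, "y": 0, "z": 0.03, "wx": 0, "wy": 0, "wz": 0, "hand": -1},
    {"x": 0, "y": 0, "z": 0.025, "wx": 0, "wy": 0, "wz": 0, "hand": -1},
    {"x": 0, "y": 0, "z": 0, "wx": 0, "wy": 0, "wz": 0, "hand": -1},
    {"x": 0, "y": 0, "z": 0, "wx": 0, "wy": 0, "wz": 0, "hand": -1}
  ]
}}

```text
time: 5.3
tool_pos: [0.4385, 0.0703, 0.1034]
tool_rot: [-0.0, 0.761, 0.649, -0.001]
contact_force: [-5.3, 0.3, 6.3]
gripper_width: 0.001
grasp_force: 3.1
```

```bash
python3 -c "
from h import *
go((.4378,.0703,.103));s=manip.state();print(s['contact_force'],s['ft_torque'])"
```

```text
p [0.4385 0.0703 0.1034] psi 1.4129 zax [-0.002 -0.    -1.   ]
total units [-0.001 -0.004  0.003] dist 0.0008
[-5.29440773  0.26517669  6.25517048] [-0.02087577  0.91426412  0.03243846]
```

Call:
{"api": "send_rows", "payload": {
  "rows": [
    {"x": 0, "y": 0, "z": 0.014, "wx": 0, "wy": 0, "wz": 0, "hand": -1},
    {"x": 0.0336, "y": 0.0007, "z": 0, "wx": 0, "wy": 0, "wz": 0.051, "hand": -1},
    {"x": 0.0336, "y": 0.0007, "z": 0, "wx": 0, "wy": 0, "wz": 0.051, "hand": -1},
    {"x": 0.0336, "y": 0.0007, "z": 0, "wx": 0, "wy": 0, "wz": 0.051, "hand": -1},
    {"x": 0.0336, "y": 0.0007, "z": 0, "wx": 0, "wy": 0, "wz": 0.051, "hand": -1},
    {"x": 0.0336, "y": 0.0007, "z": 0, "wx": 0, "wy": 0, "wz": 0.051, "hand": -1},
    {"x": 0.0336, "y": 0.0007, "z": 0, "wx": 0, "wy": 0, "wz": 0.051, "hand": -1},
    {"x": 0.0336, "y": 0.0007, "z": 0, "wx": 0, "wy": 0, "wz": 0.051, "hand": -1},
    {"x": 0, "y": 0, "z": 0, "wx": 0, "wy": 0, "wz": 0, "hand": -1},
    {"x": 0, "y": 0, "z": 0, "wx": 0, "wy": 0, "wz": 0, "hand": -1}
  ]
}}

```text
time: 6.13
tool_pos: [0.4502, 0.1048, 0.1024]
tool_rot: [-0.0, 0.844, 0.537, 0.001]
contact_force: [-1.9, 1.9, 6.5]
gripper_width: 0.0
grasp_force: 3.3
```

```bash
cat >> h.py <<'E'
A=np.array([.5623,.0508])
def polar():
    p,R=tool();M=R.as_matrix();d=p[:2]-A;a=np.arctan2(d[1],d[0]);s=manip.state()
    print("p",p.round(4),"r",np.hypot(*d).round(4),"turned",(np.pi-.155-a).round(3),"toolturn",(1.416-np.arctan2(M[1,0],M[0,0])).round(3),"F",s["contact_force"].round(1),"tool F",R.inv().apply(s["contact_force"]).round(1),s["time"])
E
python3 - <<'E'
from h import *
import cv2
polar();f=grab_frame("wrist");cv2.imwrite("pics/w3.png",f)
E
```

```text
p [0.4502 0.1048 0.1024] r 0.1244 turned 0.294 toolturn 0.283 F [-1.9  1.9  6.5] tool F [ 0.9 -2.5 -6.5] 6.1333
```

View pics/w3.png

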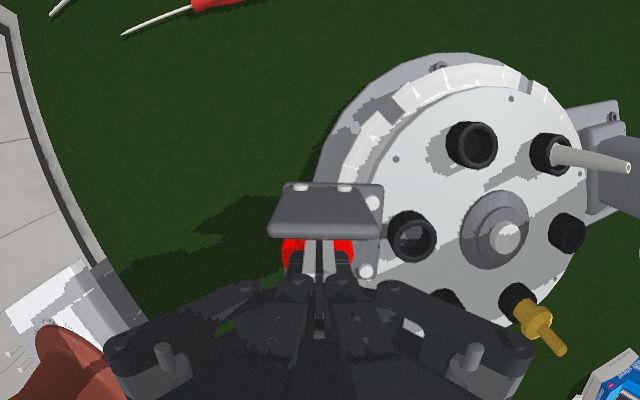

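The dial has been turned about 0.25–0.29 rad, with the fingers between the cheeks and the shaft and plug standing. I'll push on, then lift off the cap while staying between the cheeks.

Call:
{"api": "send_rows", "payload": {
  "rows": [
    {"x": 0.0336, "y": 0.0007, "z": 0, "wx": 0, "wy": 0, "wz": 0.051, "hand": -1},
    {"x": 0.0336, "y": 0.0007, "z": 0, "wx": 0, "wy": 0, "wz": 0.051, "hand": -1},
    {"x": 0.0336, "y": 0.0007, "z": 0, "wx": 0, "wy": 0, "wz": 0.051, "hand": -1},
    {"x": 0.0336, "y": 0.0007, "z": 0, "wx": 0, "wy": 0, "wz": 0.051, "hand": -1},
    {"x": 0.0336, "y": 0.0007, "z": 0, "wx": 0, "wy": 0, "wz": 0.051, "hand": -1},
    {"x": 0.0336, "y": 0.0007, "z": 0, "wx": 0, "wy": 0, "wz": 0.051, "hand": -1},
    {"x": 0, "y": 0, "z": 0, "wx": 0, "wy": 0, "wz": 0, "hand": -1},
    {"x": 0, "y": 0, "z": -0.04, "wx": 0, "wy": 0, "wz": 0, "hand": -1},
    {"x": 0, "y": 0, "z": -0.05, "wx": 0, "wy": 0, "wz": 0, "hand": -1},
    {"x": 0, "y": 0, "z": 0, "wx": 0, "wy": 0, "wz": 0, "hand": -1}
  ]
}}

```text
time: 7.02
tool_pos: [0.4661, 0.1295, 0.116]
tool_rot: [0.0, 0.902, 0.431, 0.001]
contact_force: [0.8, 0.6, 0.1]
gripper_width: -0.001
grasp_force: 0.0
```

```bash
python3 - <<'E'
from h import *
import cv2
polar();f=grab_frame("wrist");cv2.imwrite("pics/w4.png",f)
E
```

```text
p [0.4661 0.1295 0.116 ] r 0.1243 turned 0.531 toolturn 0.524 F [0.8 0.6 0.1] tool F [ 1.   0.2 -0.1] 7.0167
```

View pics/w4.png

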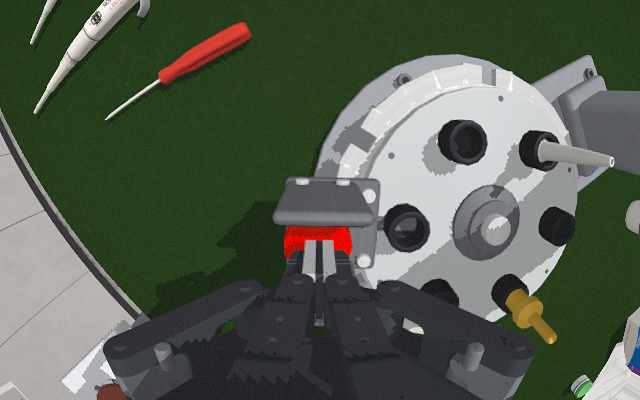

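The fingers are clear of the cap and the plunger is riding under the plate. The dial is about halfway, so I'll push on with the cheek alone.

Call:
{"api": "send_rows", "payload": {
  "rows": [
    {"x": 0.0336, "y": 0.0007, "z": 0, "wx": 0, "wy": 0, "wz": 0.051, "hand": -1},
    {"x": 0.0336, "y": 0.0007, "z": 0, "wx": 0, "wy": 0, "wz": 0.051, "hand": -1},
    {"x": 0.0336, "y": 0.0007, "z": 0, "wx": 0, "wy": 0, "wz": 0.051, "hand": -1},
    {"x": 0.0336, "y": 0.0007, "z": 0, "wx": 0, "wy": 0, "wz": 0.051, "hand": -1},
    {"x": 0.0336, "y": 0.0007, "z": 0, "wx": 0, "wy": 0, "wz": 0.051, "hand": -1},
    {"x": 0.0336, "y": 0.0007, "z": 0, "wx": 0, "wy": 0, "wz": 0.051, "hand": -1},
    {"x": 0.0336, "y": 0.0007, "z": 0, "wx": 0, "wy": 0, "wz": 0.051, "hand": -1},
    {"x": 0.0336, "y": 0.0007, "z": 0, "wx": 0, "wy": 0, "wz": 0.051, "hand": -1},
    {"x": 0.0336, "y": 0.0007, "z": 0, "wx": 0, "wy": 0, "wz": 0.051, "hand": -1},
    {"x": 0.0336, "y": 0.0007, "z": 0, "wx": 0, "wy": 0, "wz": 0.051, "hand": -1}
  ]
}}

```text
time: 7.9
tool_pos: [0.5028, 0.1608, 0.1137]
tool_rot: [0.0, 0.97, 0.242, -0.002]
contact_force: [-2.5, -2.2, 1.8]
gripper_width: -0.005
grasp_force: 1.7
```

Call:
{"api": "send_rows", "payload": {
  "rows": [
    {"x": 0.0168, "y": 0.0002, "z": 0, "wx": 0, "wy": 0, "wz": 0.025, "hand": -1},
    {"x": 0.0168, "y": 0.0002, "z": 0, "wx": 0, "wy": 0, "wz": 0.025, "hand": -1},
    {"x": 0.0168, "y": 0.0002, "z": 0, "wx": 0, "wy": 0, "wz": 0.025, "hand": -1},
    {"x": 0.0168, "y": 0.0002, "z": 0, "wx": 0, "wy": 0, "wz": 0.025, "hand": -1},
    {"x": 0, "y": 0, "z": 0, "wx": 0, "wy": 0, "wz": 0, "hand": -1},
    {"x": 0, "y": 0, "z": 0, "wx": 0, "wy": 0, "wz": 0, "hand": -1},
    {"x": 0, "y": 0, "z": 0, "wx": 0, "wy": 0, "wz": 0, "hand": -1},
    {"x": 0, "y": 0, "z": 0, "wx": 0, "wy": 0, "wz": 0, "hand": -1},
    {"x": 0, "y": 0, "z": 0, "wx": 0, "wy": 0, "wz": 0, "hand": -1},
    {"x": 0, "y": 0, "z": 0, "wx": 0, "wy": 0, "wz": 0, "hand": -1}
  ]
}}

```text
time: 8.73
tool_pos: [0.5126, 0.1658, 0.1143]
tool_rot: [-0.0, 0.979, 0.205, -0.0]
contact_force: [-1.9, -0.2, -1.8]
gripper_width: 0.002
grasp_force: 0.9
```

```bash
python3 - <<'E'
from h import *
import cv2
polar();f=grab_frame("wrist");cv2.imwrite("pics/w5.png",f)
E
```

```text
p [0.5126 0.1658 0.1143] r 0.1253 turned 1.008 toolturn 1.003 F [-1.9 -0.2 -1.8] tool F [-1.8 -0.6  1.8] 8.7333
```

View pics/w5.png

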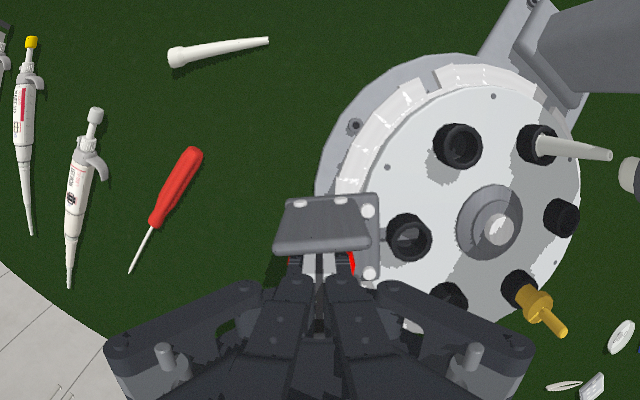

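The cheek is now touching the fingers, and the dial is just short of the notch with the shaft approaching the ram. I'll push slowly until it stops.

Call:
{"api": "send_rows", "payload": {
  "rows": [
    {"x": 0.0168, "y": 0.0002, "z": 0, "wx": 0, "wy": 0, "wz": 0.025, "hand": -1},
    {"x": 0.0168, "y": 0.0002, "z": 0, "wx": 0, "wy": 0, "wz": 0.025, "hand": -1},
    {"x": 0.0168, "y": 0.0002, "z": 0, "wx": 0, "wy": 0, "wz": 0.025, "hand": -1},
    {"x": 0.0168, "y": 0.0002, "z": 0, "wx": 0, "wy": 0, "wz": 0.025, "hand": -1},
    {"x": 0.0168, "y": 0.0002, "z": 0, "wx": 0, "wy": 0, "wz": 0.025, "hand": -1},
    {"x": 0, "y": 0, "z": 0, "wx": 0, "wy": 0, "wz": 0, "hand": -1},
    {"x": 0, "y": 0, "z": 0, "wx": 0, "wy": 0, "wz": 0, "hand": -1},
    {"x": 0, "y": 0, "z": 0, "wx": 0, "wy": 0, "wz": 0, "hand": -1},
    {"x": 0, "y": 0, "z": 0, "wx": 0, "wy": 0, "wz": 0, "hand": -1},
    {"x": 0, "y": 0, "z": 0, "wx": 0, "wy": 0, "wz": 0, "hand": -1}
  ]
}}

```text
time: 9.62
tool_pos: [0.5253, 0.1705, 0.1151]
tool_rot: [-0.0, 0.988, 0.157, 0.001]
contact_force: [-0.4, -0.2, 0.5]
gripper_width: 0.002
grasp_force: 0.0
```

```bash
python3 -c "
from h import *
polar()"
```

```text
p [0.5253 0.1705 0.1151] r 0.1253 turned 1.116 toolturn 1.101 F [-0.4 -0.2  0.5] tool F [-0.4  0.1 -0.5] 9.6167
```

Call:
{"api": "send_rows", "payload": {
  "rows": [
    {"x": 0.012, "y": 0.0002, "z": -0.01, "wx": 0, "wy": 0, "wz": 0.018, "hand": -1},
    {"x": 0.012, "y": 0.0002, "z": 0, "wx": 0, "wy": 0, "wz": 0.018, "hand": -1},
    {"x": 0.012, "y": 0.0002, "z": 0, "wx": 0, "wy": 0, "wz": 0.018, "hand": -1},
    {"x": 0.012, "y": 0.0002, "z": 0, "wx": 0, "wy": 0, "wz": 0.018, "hand": -1},
    {"x": 0, "y": 0, "z": 0, "wx": 0, "wy": 0, "wz": 0, "hand": -1},
    {"x": 0, "y": 0, "z": 0, "wx": 0, "wy": 0, "wz": 0, "hand": -1},
    {"x": 0, "y": 0, "z": 0, "wx": 0, "wy": 0, "wz": 0, "hand": -1},
    {"x": 0, "y": 0, "z": 0, "wx": 0, "wy": 0, "wz": 0, "hand": -1},
    {"x": 0, "y": 0, "z": 0, "wx": 0, "wy": 0, "wz": 0, "hand": -1},
    {"x": 0, "y": 0, "z": 0, "wx": 0, "wy": 0, "wz": 0, "hand": -1}
  ]
}}

```text
time: 10.45
tool_pos: [0.5314, 0.1722, 0.116]
tool_rot: [-0.0, 0.992, 0.129, -0.0]
contact_force: [-3.7, -0.6, 1.5]
gripper_width: -0.002
grasp_force: 1.9
```

```bash
python3 - <<'E'
from h import *
import cv2
polar();f=grab_frame("wrist");t=grab_frame("scene")
o=np.zeros((400,800,3),np.uint8);o[:,:400]=f[100:300,250:450].repeat(2,0).repeat(2,1);o[:,400:]=cv2.resize(t[150:270,210:330],(400,400),interpolation=2)
cv2.imwrite("pics/w6.png",o)
E
```

```text
p [0.5314 0.1722 0.116 ] r 0.1253 turned 1.167 toolturn 1.158 F [-3.7 -0.6  1.5] tool F [-3.7 -0.3 -1.5] 10.45
```

View pics/w6.png

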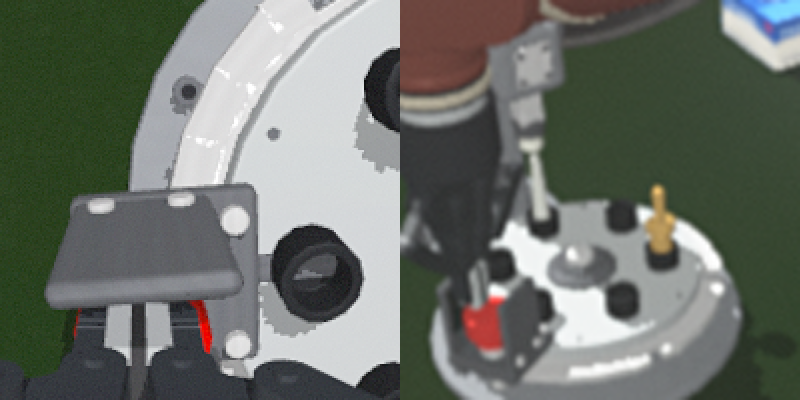

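The shaft stands almost under the ram and resistance has risen to 3.7 N. A small extra push will confirm the stop.

Call:
{"api": "send_rows", "payload": {
  "rows": [
    {"x": 0.01, "y": 0, "z": 0, "wx": 0, "wy": 0, "wz": 0.01, "hand": -1},
    {"x": 0.01, "y": 0, "z": 0, "wx": 0, "wy": 0, "wz": 0.01, "hand": -1},
    {"x": 0, "y": 0, "z": 0, "wx": 0, "wy": 0, "wz": 0, "hand": -1},
    {"x": 0, "y": 0, "z": 0, "wx": 0, "wy": 0, "wz": 0, "hand": -1},
    {"x": 0, "y": 0, "z": 0, "wx": 0, "wy": 0, "wz": 0, "hand": -1},
    {"x": 0, "y": 0, "z": 0, "wx": 0, "wy": 0, "wz": 0, "hand": -1},
    {"x": 0, "y": 0, "z": 0, "wx": 0, "wy": 0, "wz": 0, "hand": -1},
    {"x": 0, "y": 0, "z": 0, "wx": 0, "wy": 0, "wz": 0, "hand": -1},
    {"x": 0, "y": 0, "z": 0, "wx": 0, "wy": 0, "wz": 0, "hand": -1},
    {"x": 0, "y": 0, "z": 0, "wx": 0, "wy": 0, "wz": 0, "hand": -1}
  ]
}}

```text
time: 11.38
tool_pos: [0.5317, 0.1724, 0.1159]
tool_rot: [0.0, 0.993, 0.121, -0.004]
contact_force: [-14.3, -3.4, 9.0]
gripper_width: -0.001
grasp_force: 7.4
```

```bash
python3 -c "
from h import *
polar()"
```

```text
p [0.5317 0.1724 0.1159] r 0.1254 turned 1.169 toolturn 1.173 F [-14.3  -3.4   9. ] tool F [-14.8  -0.1  -8.9] 11.3833
```

The dial is stopped hard in the notch: force rose to 14 N with no motion. I'll back off into the gap and rise.

Call:
{"api": "send_rows", "payload": {
  "rows": [
    {"x": -0.04, "y": 0, "z": 0, "wx": 0, "wy": 0, "wz": 0, "hand": -1},
    {"x": -0.04, "y": 0, "z": 0, "wx": 0, "wy": 0, "wz": 0, "hand": -1},
    {"x": 0, "y": 0, "z": 0, "wx": 0, "wy": 0, "wz": 0, "hand": -1},
    {"x": 0, "y": 0, "z": 0, "wx": 0, "wy": 0, "wz": 0, "hand": -1},
    {"x": 0, "y": 0, "z": -0.05, "wx": 0, "wy": 0, "wz": 0, "hand": -1},
    {"x": 0, "y": 0, "z": -0.1, "wx": 0, "wy": 0, "wz": 0, "hand": -1},
    {"x": 0, "y": 0, "z": -0.1, "wx": 0, "wy": 0, "wz": 0, "hand": -1},
    {"x": 0, "y": 0, "z": -0.1, "wx": 0, "wy": 0, "wz": 0, "hand": -1},
    {"x": 0, "y": 0, "z": -0.1, "wx": 0, "wy": 0, "wz": 0, "hand": -1},
    {"x": 0, "y": 0, "z": 0, "wx": 0, "wy": 0, "wz": 0, "hand": -1}
  ]
}}

```text
time: 12.22
tool_pos: [0.5254, 0.1706, 0.1882]
tool_rot: [-0.0, 0.993, 0.121, 0.004]
contact_force: [1.5, 0.2, 0.5]
gripper_width: -0.0
grasp_force: 0.0
```

Call:
{"api": "send_rows", "payload": {
  "rows": [
    {"x": 0, "y": -0.1, "z": -0.1, "wx": 0, "wy": 0, "wz": 0, "hand": -1},
    {"x": 0, "y": -0.1, "z": -0.1, "wx": 0, "wy": 0, "wz": 0, "hand": -1},
    {"x": 0, "y": 0, "z": 0, "wx": 0, "wy": 0, "wz": 0, "hand": -1},
    {"x": 0, "y": 0, "z": 0, "wx": 0, "wy": 0, "wz": 0, "hand": -1},
    {"x": 0, "y": 0, "z": 0, "wx": 0, "wy": 0, "wz": 0, "hand": -1},
    {"x": 0, "y": 0, "z": 0, "wx": 0, "wy": 0, "wz": 0, "hand": -1},
    {"x": 0, "y": 0, "z": 0, "wx": 0, "wy": 0, "wz": 0, "hand": -1},
    {"x": 0, "y": 0, "z": 0, "wx": 0, "wy": 0, "wz": 0, "hand": -1},
    {"x": 0, "y": 0, "z": 0, "wx": 0, "wy": 0, "wz": 0, "hand": -1},
    {"x": 0, "y": 0, "z": 0, "wx": 0, "wy": 0, "wz": 0, "hand": -1}
  ]
}}

```text
time: 13.05
tool_pos: [0.5155, 0.1989, 0.2131]
tool_rot: [0.0, 0.993, 0.121, -0.0]
contact_force: [-0.3, -0.3, 0.0]
gripper_width: -0.004
grasp_force: 0.0
```

```bash
python3 - <<'E'
from h import *
import cv2
polar();c=calibration("wrist");f=grab_frame("wrist");t=grab_frame("scene")
h=f.astype(int);m=(h[...,2]>170)&(h[...,1]<90)&(h[...,0]<90);n,l,st,ce=cv2.connectedComponentsWithStats(m.astype(np.uint8));i=1+st[1:,4].argmax()
for z in(.112,.106):
    d=wray(ce[i],z,c)-A;print(ce[i],z,"turn",np.pi-.155-np.arctan2(d[1],d[0]),np.hypot(*d))
o=np.zeros((400,800,3),np.uint8);o[:,:400]=cv2.resize(f[80:330,230:480],(400,400));o[:,400:]=cv2.resize(t[150:270,210:330],(400,400),interpolation=2)
cv2.imwrite("pics/w7.png",o)
E
```

```text
p [0.5155 0.1989 0.2131] r 0.1553 turned 1.11 toolturn 1.174 F [-0.3 -0.3  0. ] tool F [-0.3  0.2 -0. ] 13.05
[356.16036415 205.45588235] 0.112 turn 1.0737980532701266 0.12404173240260684
[356.16036415 205.45588235] 0.106 turn 1.0590124510578256 0.12347725896253281
```

View pics/w7.png

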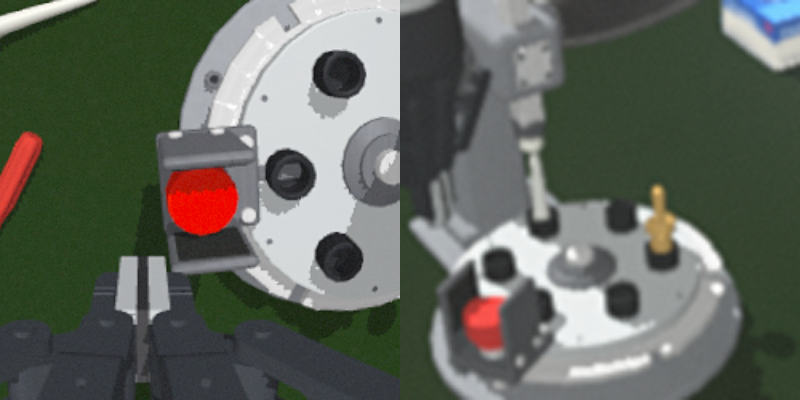

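The dial measures about 1.06 rad. The cap is up between the cheeks, the shaft is under the ram, the plug is upright and the gripper is clear, so I'll hand in.

```bash
python3 -c "
from plant import *
print(job_done())"
```

```text
the job is handed in; nothing more can be done
None
```

I turned the dial one notch, and it stopped hard there at about 1.06 rad, with the plunger up and the shaft under the ram. The shaft and plug are standing, the gripper is clear, and the job is handed in at about 13 s; no verdict was returned.

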